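# Hold a guard-door hinge leaf in line with the open jamb leaf, ready for its pin

## Task

One of the two jambs already has its red-headed hinge pin seated; the other is still open, with just a brass washer lying on its top knuckle. Lift the loose aluminium hinge leaf out of the orange rack and bring its knuckle into the gap between the two knuckles of the open jamb, upright and with the holes in line so that a pin could be dropped through, without resting or leaning on the jamb. Finish while still holding the leaf there in the gripper, steady; do not push hard against the jambs or shift the other things on the bench.

Things in the scene. Friction and masses are not known exactly. Their poses are not given: they have to be found in the camera images.
- leaf_centre (a point): Centre of the plate of the loose aluminium hinge leaf, where to grasp it across its thickness. The plate stands on edge: 10 mm thick (own x), 80 mm long (own y), 80 mm high (own z, up). Its knuckle's bore axis is 60 mm away along own +y, at the same height; own y points roughly to world +y. In the rack this point is 48 mm above the bench
- leaf_bore (a point): Centre of the loose leaf's knuckle, on the axis of its hole, half-way up; axes as leaf_centre. The knuckle is an upright tube, 24 mm outside, 12 mm hole, 26 mm high. A neck 10 mm wide and 26 mm high joins it to the plate, whose near edge is 20 mm from the bore axis
- leaf: The whole loose leaf, 0.19 to 0.29 kg; origin on its bore axis, level with the plate's lower edge, 40 mm under leaf_bore; same axes
- rack: Orange slotted block, fixed: 70 (x) x 80 (y) x 26 mm high, origin at the centre of its underside. A slot along its own y, 12 mm wide and 18 mm deep, open at both ends, holds the leaf's lower edge 8 mm above the bench; the leaf's knuckle juts out beyond its +y end
- jamb_1_bore (a point): Left (larger y) jamb: middle of the gap between its two knuckles, on the axis of their holes, 93 mm above the bench. Own z up, own +y from the knuckles into the post. The gap, 34 mm high, is open on the own -y side, which faces roughly world -y: the leaf's knuckle comes in from there, moving along own +y, with the leaf's y roughly along this y
- jamb_2_bore (a point): Right (smaller y) jamb, of the same make: the same point and axes as jamb_1_bore
- jamb_1: Left jamb, fixed, origin on its bore axis at bench level, axes as its bore point. Steel knuckles 24 mm outside, 12 mm hole, from 49 to 76 and 110 to 137 mm above the bench. Along own +y from the bore axis: steel leaf 44 mm wide from 19 mm, grey post 56 mm wide and 142 mm high from 26 to 56 mm, flange 90 mm wide and 12 mm high from 20 to 80 mm
- jamb_2: Right jamb, same as jamb_1
- washer: Brass washer, 22 mm across and 3 mm thick, fixed centrally on the upper knuckle of the open jamb (whichever of the two that is); origin at the centre of its underside, on the bore axis, 137 mm above the bench
- seated_pin: Hinge pin seated in the other jamb, filling its holes and crossing its gap: dark shaft 10 mm thick, red head 22 mm across and 10 mm high. Fixed. Origin on the bore axis at the underside of the head, 137 mm above the bench
- holder_1: Bystander: bright steel tool holder standing upright, 62 mm across, 95 mm high, at the back; origin at its underside
- holder_2: Bystander: dark tool holder, same shape
- bottle: Bystander: white bottle with a red cap, 60 mm across, 170 mm high, at the back right; origin at its underside
- driver: Bystander: screwdriver lying at the left
- spanner: Bystander: spanner lying at the right
- brush: Bystander: brush lying at the left
Things that resemble listed ones, but are neither listed nor needed, are in the scene too. Of the things that look like the leaf, the largest one is meant.

How it is judged:
By the outcome, as a careful person would: the job done as asked, in the order asked, and still so for the second after the job is handed in, while the arm keeps its last pose, push and grip.
It also fails if it takes over 45 s, if anything falls off the work surface, if the arm or the gripper's body presses on something with over 40 N, if the wrist force passes 120 N, or if a joint passes its speed limit or range.

## Robot

A 6-joint arm with a two-finger parallel gripper is mounted at the origin on the work surface. World frame = base frame: x ahead of the robot, y to its left, z up, the work surface at z = 0. Lengths are in m, angles in rad, forces in N, time in s.
With the tool pointing down it reaches from about 0.375 to 0.9 m from the base axis. Payload 3.1 kg.
Tool frame: the origin (TCP) lies on the centre line of the jaws, within the pads' length; the fingertips stand 8 mm ahead of it and the grasp point (between the pads) lies 11 mm behind it; z points along the fingers, y is the line along which they close (so a half turn about z gives the same grasp; the last joint's range is limited). The gripper opens to 85 mm and grips with 20 to 120 N. Pads are 22 mm wide; open, the fingers measure 114 mm over their backs; the gripper's body (76 mm by 85 mm) begins 54 mm behind the grasp point. The pads swing forward as they close: fully open they stand 13 mm farther back than shut.
Start: joints at [-1.423, 0.527, 1.433, -0, 1.181, -0.178], TCP at [0.201, -0.592, 0.239] pointing down, gripper open.
Joint ranges: [-3.08, 3.08], [-0.75, 2.2], [0.22, 2.44], [-1.43, 4.57], [0, 2.65], [-2.85, 2.85]. Speed limits (rad/s): [2.79, 2.79, 3.14, 3.14, 3.14, 3.14].

## Interface

Orientations are given as a unit quaternion [x, y, z, w].
In Python, from station import * gives the robot as it stands.
- The arm moves only by the tool play_rows, never from a script. Its argument "rows" is a list of rows, each a list of 3 entries, a list of its own where there are three numbers: the turn, a rotation vector about the tool's x, y, z in degrees, then the shift along the tool's x, y, z in mm, then the closure, from 0 (fully open) to 1 (shut). In form: [[[ax, ay, az], [dx, dy, dz], jaw], ...]. A call has 1 to 12 rows; each row shifts and turns the commanded pose from where the row before left it, along the tool's axes as they then stand; what a row does not reach is not made up. A row lasts 1/12 s, in which the tool goes at most 41.7 mm and 7.16 degrees, less where a joint would pass 70% of its speed; a pose out of reach is approached as far as the arm can. A call with a gripper value outside its range is refused whole. The fingers move at their own pace and stop on an object; "grip_force" is the grip in N (left out, the last holds). Time passes only in rows, so rows that do not move let the fingers close. It gives the time, the measured TCP pose, the force, the opening and the grip force at its end, in the units of the state.
- sense(): the state, without advancing time (a new reading comes with each control period).
- snapshot(name): name is "side" or "top"; returns (picture, depth): 480x640x3 uint8, red, green, blue; 480x640 float32, m along the optical axis (not along the pixel's ray), 0 where there is no reading.
- get_calibration(name): a dict with "vfov" (degrees; the focal length in pixels is half the picture's height over the tangent of half this angle, whatever the lens; pixels are square), "cx", "cy" (the principal point, pixels), "xyz" and "attitude" of the camera in the world. Camera axes: x right, y down, z forward; pixel columns grow to the right and rows downward; lengths in m; the calibration is good to about 2 mm. A picture is of the moment at which its call begins. get_calibration takes no time and is no camera call.
- sign_off(): hands the job in; it is judged then, once.
The state is a dict: "t": time; "q": joint angles; "qd": joint speeds; "tau": joint torques, N m; "tcp_pos": TCP position; "tool_rot": TCP orientation; "force": force on the tool from outside, world axes, zero at the start; "ft_torque": the same for the moment, N m; "finger_gap": opening from 0.0 (shut) to 1.0 (fully open); "gripper_force": force on a finger pad.
Only numpy, scipy, OpenCV 4.12 (cv2) and the standard library are available. Lean on these libraries where they do the work, as an engineer would, in place of code of your own. Each camera call takes 0.05 s, during which the arm holds its last target. There are 200 camera calls.

## Working session

There is one attempt and no reset: what is moved stays moved. The work goes in short steps, Python scripts to look and compute and a tool call to move; the robot and the scene stay as the last step left them, time stands still between calls to the robot, and variables do not carry over. Pictures are saved under pics/ and viewed, at most 10 in all, crops included, and the job is handed in when it is done.

Besides the shell and the picture viewer there is one more tool, called after "Call:" by a JSON object that holds its "api" and its "payload". play_rows: Moves the arm, as the interface text tells. Its arguments: {"type":"object","properties":{"rows":{"type":"array","items":{"type":"array"}},"grip_force":{"type":"number"}},"required":["rows"]}

```bash
mkdir -p pics; ls; cat > h.py <<'E'
from station import *
import numpy as np, cv2
from scipy.spatial.transform import Rotation as R
def cam(n):
    c=get_calibration(n); f=240/np.tan(np.radians(c["vfov"])/2)
    a=np.array(c["attitude"]); M=a if a.shape==(3,3) else R.from_quat(a).as_matrix()
    return f,c["cx"],c["cy"],np.array(c["xyz"]),M
def cloud(n,d):
    f,cx,cy,t,M=cam(n); v,u=np.mgrid[:480,:640]
    P=np.stack([(u-cx)/f*d,(v-cy)/f*d,d],-1)@M.T+t; P[d==0]=np.nan; return P
def proj(n,p):
    f,cx,cy,t,M=cam(n); q=(np.atleast_2d(p)-t)@M; return np.c_[f*q[:,0]/q[:,2]+cx,f*q[:,1]/q[:,2]+cy]
def ray(n,u,v,z):  # pixel -> world at height z
    f,cx,cy,t,M=cam(n); r=M@np.array([(u-cx)/f,(v-cy)/f,1]); return t+r*(z-t[2])/r[2]
E
python3 - <<'E'
from h import *
for n in("side","top"):
    im,d=snapshot(n); cv2.imwrite(f"pics/{n}0.png",im[...,::-1]); np.savez(f"{n}0.npz",im=im,d=d)
    print(n,get_calibration(n))
print(sense())
E
```

```text
pics
side {'vfov': 45.75484508769739, 'cx': 328.1654707152191, 'cy': 240.66783562618085, 'xyz': array([ 0.47261397, -1.00773091,  1.00584348]), 'attitude': array([ 0.91178501, -0.02262124,  0.02241304, -0.40943134])}
top {'vfov': 51.68502304256316, 'cx': 312.80344453760637, 'cy': 238.67009408228753, 'xyz': array([ 0.42840947, -0.02971766,  1.68677282]), 'attitude': array([-0.69601037,  0.71714472, -0.02068776,  0.02906928])}
{'t': 0.1, 'q': array([-1.42250005e+00,  5.28400739e-01,  1.43379832e+00,  1.54572218e-05,
        1.18142629e+00, -1.78516849e-01]), 'qd': array([-0.00025398, -0.00281322, -0.00404531,  0.0003575 ,  0.00049341,
       -0.00024526]), 'tau': array([ 3.50650071e-04, -4.43302774e+01, -1.78586322e+01, -2.52113705e-04,
        3.83791412e-03,  1.92763019e-05]), 'tcp_pos': array([ 0.20056618, -0.59126038,  0.23840687]), 'tool_rot': array([ 9.86678798e-01,  1.62677340e-01,  2.25030640e-05, -1.01612577e-03]), 'force': array([-0.03328923, -1.33364021,  0.56008128]), 'ft_torque': array([ 0.01798793, -0.03513778,  0.02086056]), 'gripper_force': 0.0, 'finger_gap': 1.0045308396361063}
```

View pics/side0.png

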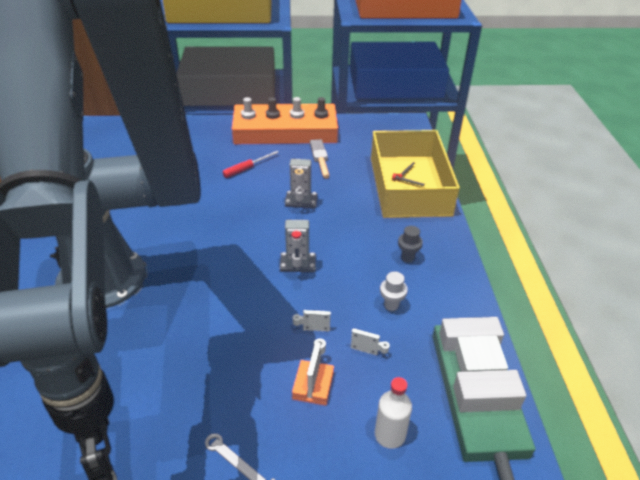

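View pics/top0.png

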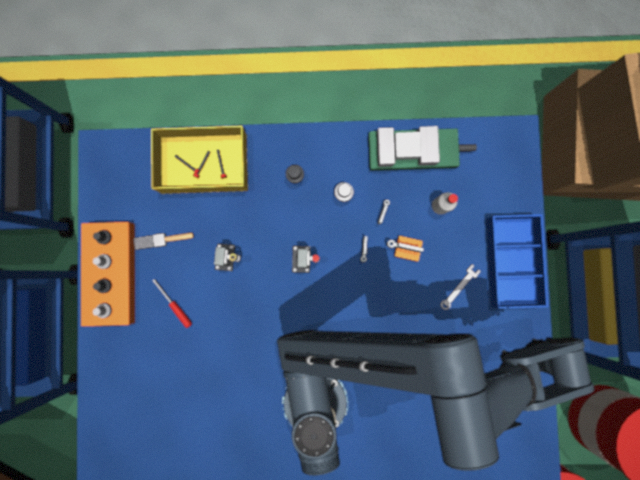

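```bash
python3 - <<'E'
from h import *
S=np.load("side0.npz");T=np.load("top0.npz")
def crop(im,x,y,w,h,k): return cv2.resize(im[y:y+h,x:x+w,::-1],(w*k,h*k),interpolation=cv2.INTER_CUBIC)
a=crop(S["im"],270,150,60,130,4);b=crop(S["im"],280,300,120,110,4)[:,:480]
c=np.zeros((530,720,3),np.uint8);c[:520,:240]=a;c[:440,240:720]=b
cv2.imwrite("pics/c1.png",c)
d=crop(T["im"],200,225,130,60,6);e=crop(T["im"],345,195,90,75,6)
cv2.imwrite("pics/c2.png",np.vstack([cv2.copyMakeBorder(d[:,:780],0,0,0,0,0),np.pad(e[:240],((0,0),(0,240),(0,0)))]) if 0 else np.vstack([d[60:],np.pad(crop(T["im"],345,230,90,35,8),((0,0),(0,60),(0,0)))]))
P=cloud("top",T["d"])
for n,(u0,u1,v0,v1) in {"leaf":(380,428,232,262),"j1":(210,244,238,276),"j2":(288,324,240,276)}.items():
    Q=P[v0:v1,u0:u1].reshape(-1,3)
    for lo,hi in((.06,.1),(.1,.13),(.13,.16),(.015,.035)):
        m=(Q[:,2]>lo)&(Q[:,2]<hi)
        if m.sum(): print(n,lo,hi,m.sum(),Q[m].mean(0).round(4),Q[m].min(0).round(3),Q[m].max(0).round(3))
E
```

```text
leaf 0.06 0.1 117 [ 0.5084 -0.3146  0.0813] [ 0.492 -0.364  0.06 ] [ 0.531 -0.258  0.098]
leaf 0.015 0.035 392 [ 0.504  -0.3287  0.0254] [ 0.464 -0.374  0.015] [ 0.554 -0.258  0.035]
j1 0.06 0.1 52 [0.4889 0.252  0.0777] [0.465 0.23  0.061] [0.52  0.274 0.099]
j1 0.1 0.13 32 [0.4949 0.2544 0.1166] [0.467 0.23  0.101] [0.518 0.27  0.13 ]
j1 0.13 0.16 258 [0.4922 0.2721 0.1398] [0.467 0.23  0.13 ] [0.521 0.298 0.15 ]
j1 0.015 0.035 48 [0.4954 0.2856 0.0185] [0.449 0.255 0.015] [0.538 0.321 0.035]
j2 0.06 0.1 8 [ 0.4661 -0.001   0.0804] [ 0.457 -0.017  0.062] [0.473 0.006 0.099]
j2 0.1 0.13 7 [ 0.4808 -0.0027  0.1218] [ 0.462 -0.024  0.112] [0.497 0.001 0.128]
j2 0.13 0.16 257 [0.4791 0.0131 0.1411] [ 0.453 -0.028  0.13 ] [0.507 0.038 0.152]
j2 0.015 0.035 55 [0.4834 0.037  0.0178] [0.435 0.002 0.015] [0.524 0.061 0.027]
```

View pics/c1.png

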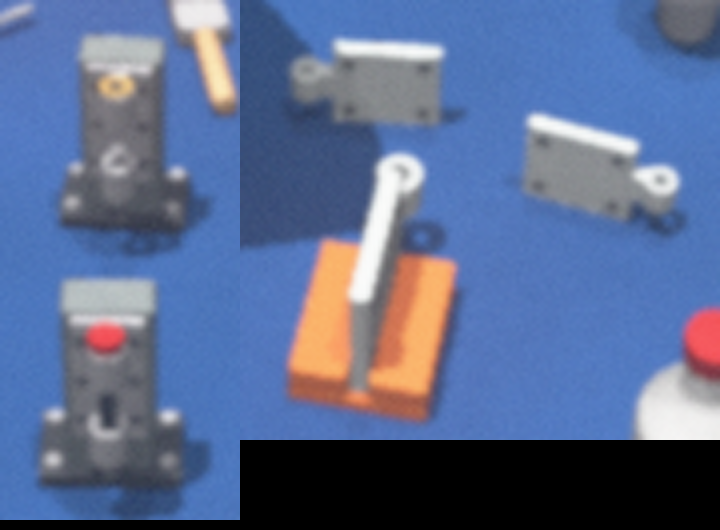

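View pics/c2.png

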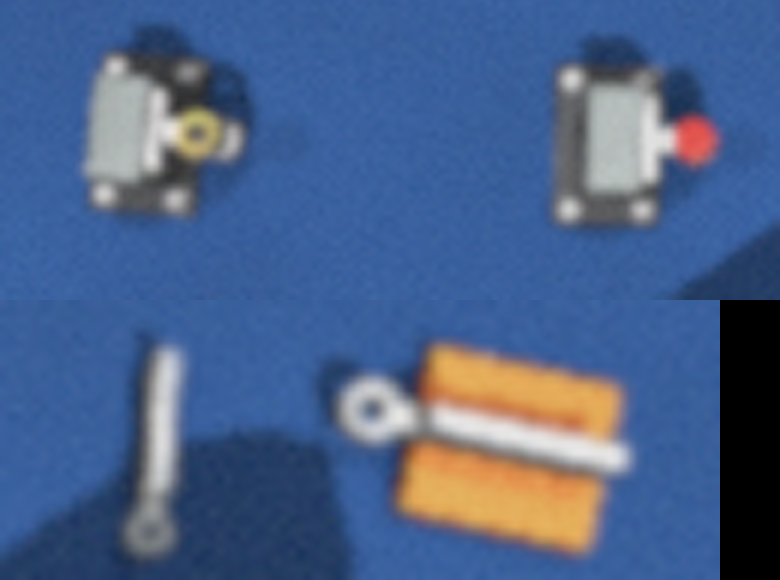

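```bash
cat >> h.py <<'E'
def cen(w,box):  # weighted centroid of weight image in box u0,u1,v0,v1
    u0,u1,v0,v1=box; s=np.clip(w[v0:v1,u0:u1],0,None).astype(float); v,u=np.mgrid[v0:v1,u0:u1]
    return (u*s).sum()/s.sum(),(v*s).sum()/s.sum()
def brass(im): im=im.astype(float); return np.clip(np.minimum(im[...,0],im[...,1])-im[...,2]-25,0,60)
def red(im): im=im.astype(float); return np.clip(im[...,0]-np.maximum(im[...,1],im[...,2])-60,0,80)
E
python3 - <<'E'
from h import *
S=np.load("side0.npz")["im"];T=np.load("top0.npz")["im"]
wt=cen(brass(T),(222,244,246,270)); ws=cen(brass(S),(290,308,163,178))
print("washer",wt,ray("top",*wt,.1395).round(4),ws,ray("side",*ws,.1395).round(4))
rt=cen(red(T),(308,324,248,270)); rs=cen(red(S),(287,306,228,242))
print("pin",ray("top",*rt,.146).round(4),ray("side",*rs,.143).round(4))
# bolts j1
for k in((115,65),(188,72),(103,193),(175,200)):
    print("bolt",ray("top",200+k[0]/6-.4,235+k[1]/6-.4,.016).round(4))
# leaf: white mask in top
g=T.astype(float); w=np.clip(g.min(2)-150,0,60)
h=np.array((345+371/8-.4,230+(408)/8-.4-300/8)) if 0 else np.array((345+371/8-.4,230+(408-300)/8-.4))
print("hole",h,ray("top",*h,.061).round(4))
P=[]
for u in range(399,423):
    col=w[235:262,u]
    if col.sum()>60: P.append(ray("top",u,235+(np.arange(27)*col).sum()/col.sum(),.088)[:2])
P=np.array(P);c=P.mean(0);d=np.linalg.svd(P-c)[2][0];d*=np.sign(d[1])
print("plate mean",c.round(4),"len",np.ptp(P@d),"yaw",np.degrees(np.arctan2(-d[0],d[1])))
# side: ring
print("side hole",ray("side",280+(401-240)/4-.4,300+173/4-.4,.061).round(4))
print("side plate top ends",ray("side",280+(390-240)/4,300+170/4,.088).round(4),ray("side",280+(362-240)/4,300+298/4,.088).round(4))
# jamb1 post top from depth
E
```

```text
washer (np.float64(232.45371428571428), np.float64(256.38971428571426)) [0.4898 0.24   0.1395] (np.float64(298.64070796460175), np.float64(171.1008849557522)) [0.4883 0.246  0.1395]
pin [ 0.4777 -0.0188  0.146 ] [ 0.4768 -0.0116  0.143 ]
bolt [0.5332 0.3073 0.016 ]
bolt [0.528  0.2661 0.016 ]
bolt [0.4613 0.3152 0.016 ]
bolt [0.4562 0.2747 0.016 ]
hole [390.975 243.1  ] [ 0.521 -0.268  0.061]
plate mean [ 0.5057 -0.3264] len 0.07536872792540225 yaw -14.091177513850697
side hole [ 0.5208 -0.2654  0.061 ]
side plate top ends [ 0.5147 -0.2855  0.088 ] [ 0.4977 -0.3619  0.088 ]
```

```bash
cat >> h.py <<'E'
def todo(p,h):  # turn (deg, tool axes), shift in mm along the tool axes as they stand AFTER the turn
    s=sense(); A=R.from_quat(s["tool_rot"]); h=np.radians(h)
    B=R.from_matrix(np.array([[np.cos(h),np.sin(h),0],[np.sin(h),-np.cos(h),0],[0,0,-1]]))
    print("turn",np.degrees((A.inv()*B).as_rotvec()).round(2),"shift",(B.inv().apply(np.array(p)-s["tcp_pos"])*1e3).round(1),
      "t",round(s["t"],2),"F",s["force"].round(1),"gap",round(s["finger_gap"],3),"gf",s["gripper_force"])
E
python3 -c "
from h import *
todo([.506,-.325,.2],76)"
```

```text
turn [ -0.09  -0.08 -57.28] shift [332.2 231.9  38.4] t 0.1 F [-0.  -1.3  0.6] gap 1.005 gf 0.0
```

Call:
{"api": "play_rows", "payload": {"rows": [[[0, 0, -6.4], [0, 0, 0], 0], [[0, 0, -6.4], [0, 0, 0], 0], [[0, 0, -6.4], [0, 0, 0], 0], [[0, 0, -6.4], [0, 0, 0], 0], [[0, 0, -6.4], [0, 0, 0], 0], [[0, 0, -6.4], [0, 0, 0], 0], [[0, 0, -6.4], [0, 0, 0], 0], [[0, 0, -6.4], [0, 0, 0], 0], [[0, 0, -6.1], [0, 0, 0], 0]]}}

```text
t: 0.85
tcp_pos: [0.2006, -0.5915, 0.2387]
tool_rot: [0.786, 0.618, 0.0, -0.001]
force: [-0.2, 0.3, 0.9]
finger_gap: 0.997
gripper_force: 0.0
```

Call:
{"api": "play_rows", "payload": {"rows": [[[0, 0, 0], [27.7, 19.3, 3.2], 0], [[0, 0, 0], [27.7, 19.3, 3.2], 0], [[0, 0, 0], [27.7, 19.3, 3.2], 0], [[0, 0, 0], [27.7, 19.3, 3.2], 0], [[0, 0, 0], [27.7, 19.3, 3.2], 0], [[0, 0, 0], [27.7, 19.3, 3.2], 0], [[0, 0, 0], [27.7, 19.3, 3.2], 0], [[0, 0, 0], [27.7, 19.3, 3.2], 0], [[0, 0, 0], [27.7, 19.3, 3.2], 0], [[0, 0, 0], [27.7, 19.3, 3.2], 0], [[0, 0, 0], [27.7, 19.3, 3.2], 0], [[0, 0, 0], [27.7, 19.3, 3.2], 0]]}}

```text
t: 1.85
tcp_pos: [0.5065, -0.3237, 0.2003]
tool_rot: [0.788, 0.616, -0.0, -0.001]
force: [0.0, -0.4, 0.0]
finger_gap: 1.002
gripper_force: 0.0
```

Call:
{"api": "play_rows", "payload": {"rows": [[[0, 0, 0], [0, 0, 0], 0], [[0, 0, 0], [0, 0, 0], 0]]}}

```text
t: 2.02
tcp_pos: [0.5064, -0.3235, 0.2002]
tool_rot: [0.787, 0.617, -0.0, -0.001]
force: [0.4, -0.7, -0.5]
finger_gap: 0.998
gripper_force: 0.0
```

```bash
python3 - <<'E'
from h import *
todo([.506,-.325,.2],76)
o=[]
for n,b in(("side",(260,300,130,110)),("top",(350,200,120,100))):
    im,d=snapshot(n); np.savez(f"{n}1.npz",im=im,d=d); x,y,w,h=b
    o.append(cv2.resize(im[y:y+h,x:x+w,::-1],(400,360),interpolation=cv2.INTER_CUBIC))
cv2.imwrite("pics/c3.png",np.hstack(o))
E
```

```text
turn [-0.08 -0.03  0.24] shift [-1.6 -0.1  0.2] t 2.02 F [ 0.4 -0.7 -0.5] gap 0.998 gf 0.0
```

View pics/c3.png

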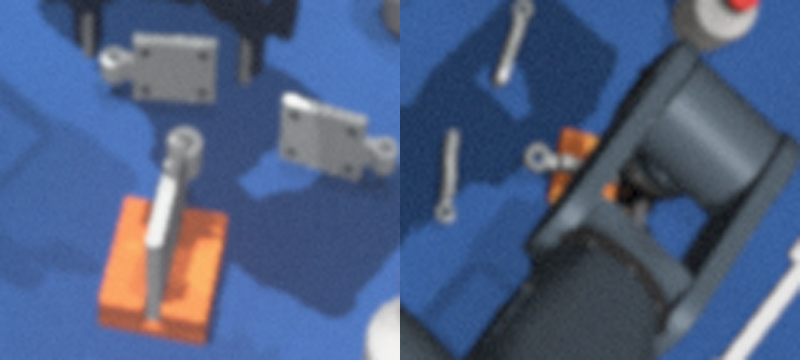

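Call:
{"api": "play_rows", "payload": {"rows": [[[0, 0, 0], [-0.8, 0, 25], 0], [[0, 0, 0], [-0.8, 0, 25], 0], [[0, 0, 0], [0, 0, 25], 0], [[0, 0, 0], [0, 0, 25], 0.3], [[0, 0, 0], [0, 0, 25], 0.4], [[0, 0, 0], [0, 0, 20], 0.5], [[0, 0, 0], [0, 0, 13], 0.6], [[0, 0, 0], [0, 0, 0], 0.65], [[0, 0, 0], [0, 0, 0], 0.65], [[0, 0, 0], [0, 0, 0], 0.65]], "grip_force": 20}}

```text
t: 2.95
tcp_pos: [0.5057, -0.328, 0.044]
tool_rot: [0.788, 0.615, 0.0, 0.001]
force: [-0.6, 0.2, 0.1]
finger_gap: 0.349
gripper_force: 0.0
```

Call:
{"api": "play_rows", "payload": {"rows": [[[0, 0, 0], [0, 0, 0], 1], [[0, 0, 0], [0, 0, 0], 1], [[0, 0, 0], [0, 0, 0], 1], [[0, 0, 0], [0, 0, 0], 1], [[0, 0, 0], [0, 0, 0], 1], [[0, 0, 0], [0, 0, 0], 1]]}}

```text
t: 3.45
tcp_pos: [0.5058, -0.3276, 0.0444]
tool_rot: [0.788, 0.616, 0.0, 0.001]
force: [-1.0, -0.8, 5.6]
finger_gap: 0.118
gripper_force: 26.9
```

```bash
python3 -c "
from h import *
todo([.506,-.325,.042],76);print(sense()['ft_torque'])"
```

```text
turn [0.11 0.08 0.02] shift [ 2.5 -0.4  2.4] t 3.45 F [-1.  -0.8  5.6] gap 0.118 gf 26.921420395374298
[-0.03196014  0.24661367 -0.11073655]
```

Call:
{"api": "play_rows", "payload": {"rows": [[[0, 0, 0], [0, 0, 0], 1], [[0, 0, 0], [0, 0, 0], 1], [[0, 0, 0], [0, 0, 0], 1], [[0, 0, 0], [0, 0, -5], 1], [[0, 0, 0], [0, 0, -8], 1], [[0, 0, 0], [0, 0, -10], 1], [[0, 0, 0], [0, 0, -20], 1], [[0, 0, 0], [0, 0, -30], 1], [[0, 0, 0], [0, 0, -30], 1], [[0, 0, 0], [0, 0, -30], 1], [[0, 0, 0], [0, 0, -30], 1], [[0, 0, 0], [0, 0, -17], 1]], "grip_force": 60}}

```text
t: 4.45
tcp_pos: [0.5064, -0.3275, 0.2274]
tool_rot: [0.788, 0.616, 0.0, 0.003]
force: [-0.0, -0.8, -2.2]
finger_gap: 0.11
gripper_force: 58.5
```

```bash
python3 -c "
from h import *
h=83.3
# leaf centre 12 cm short of the bore axis of jamb 1
b=np.array([.4893,.243]); y=np.array([np.sin(np.radians(6.7)),np.cos(np.radians(6.7))])
print(b-y*.11); todo([*(b-y*.11),.225],h);print(sense()['ft_torque'])"
```

```text
[0.47646622 0.13375123]
turn [ 0.28  0.18 -7.25] shift [454.6 -83.5   2.4] t 4.45 F [-0.  -0.8 -2.2] gap 0.11 gf 58.464345932006836
[ 0.02225059 -0.02372809  0.05665916]
```

Call:
{"api": "play_rows", "payload": {"rows": [[[0, 0, -3.6], [0, 0, 0], 1], [[0, 0, -3.6], [0, 0, 0], 1], [[0, 0, 0], [20, -3.7, 0], 1], [[0, 0, 0], [32, -5.9, 0], 1], [[0, 0, 0], [32, -5.9, 0], 1], [[0, 0, 0], [32, -5.9, 0], 1], [[0, 0, 0], [32, -5.9, 0], 1], [[0, 0, 0], [32, -5.9, 0], 1], [[0, 0, 0], [32, -5.9, 0], 1], [[0, 0, 0], [32, -5.9, 0], 1], [[0, 0, 0], [32, -5.9, 0], 1], [[0, 0, 0], [32, -5.9, 0], 1]]}}

```text
t: 5.45
tcp_pos: [0.4846, -0.0125, 0.2236]
tool_rot: [0.748, 0.664, 0.0, 0.0]
force: [1.0, 0.0, -1.7]
finger_gap: 0.108
gripper_force: 58.5
```

Call:
{"api": "play_rows", "payload": {"rows": [[[0, 0, 0], [32, -5.9, 0], 1], [[0, 0, 0], [32, -5.9, 0], 1], [[0, 0, 0], [32, -5.9, 0], 1], [[0, 0, 0], [32, -5.9, 0], 1], [[0, 0, 0], [18, -3.2, 0], 1], [[0, 0, 0], [0, 0, 0], 1], [[0, 0, 0], [0, 0, 0], 1], [[0, 0, 0], [0, 0, 0], 1]]}}

```text
t: 6.12
tcp_pos: [0.4757, 0.1336, 0.2233]
tool_rot: [0.747, 0.664, 0.0, 0.0]
force: [0.4, -0.3, -1.5]
finger_gap: 0.108
gripper_force: 58.4
```

```bash
python3 - <<'E'
from h import *
todo([.4765,.1338,.225],83.3)
o=[]
for n,b in(("side",(240,100,120,110)),("top",(190,215,120,100))):
    im,d=snapshot(n); np.savez(f"{n}2.npz",im=im,d=d); x,y,w,h=b
    o.append(cv2.resize(im[y:y+h,x:x+w,::-1],(400,400*h//w),interpolation=cv2.INTER_CUBIC)[:333])
    print(o[-1].shape)
cv2.imwrite("pics/c4.png",np.hstack(o))
E
```

```text
turn [ 0.03  0.02 -0.04] shift [ 0.3  0.7 -1.7] t 6.12 F [ 0.4 -0.3 -1.5] gap 0.108 gf 58.4363579750061
(333, 400, 3)
(333, 400, 3)
```

View pics/c4.png

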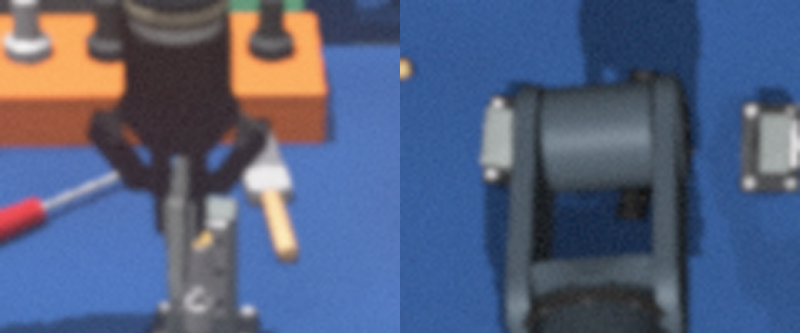

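Call:
{"api": "play_rows", "payload": {"rows": [[[0, 0, -7], [0, 0, 0], 1], [[0, 0, -7], [0, 0, 0], 1], [[0, 0, -7], [0, 0, 0], 1], [[0, 0, -7], [0, 0, 0], 1], [[0, 0, -7], [0, 0, 0], 1], [[0, 0, -7], [0, 0, 0], 1], [[0, 0, -7], [0, 0, 0], 1], [[0, 0, -7], [0, 0, 0], 1], [[0, 0, -7], [0, 0, 0], 1], [[0, 0, -7], [0, 0, 0], 1], [[0, 0, -7], [0, 0, 0], 1], [[0, 0, -7], [0, 0, 0], 1]]}}

```text
t: 7.22
tcp_pos: [0.4761, 0.1326, 0.2229]
tool_rot: [0.109, 0.994, -0.0, -0.0]
force: [-0.1, 0.5, -1.4]
finger_gap: 0.11
gripper_force: 58.4
```

Call:
{"api": "play_rows", "payload": {"rows": [[[0, 0, -6], [0, 0, 0], 1], [[0, 0, 0], [-23, -11, 0], 1], [[0, 0, 0], [-23, -11, 20], 1], [[0, 0, 0], [-24, -11, 20], 1], [[0, 0, 0], [0, 0, 20], 1], [[0, 0, 0], [0, 0, 20], 1], [[0, 0, 0], [0, 0, 7], 1], [[0, 0, 0], [0, 0, 0], 1], [[0, 0, 0], [0, 0, 0], 1], [[0, 0, 0], [0, 0, 0], 1]]}}

```text
t: 8.05
tcp_pos: [0.5423, 0.0926, 0.1371]
tool_rot: [0.059, 0.998, 0.0, 0.001]
force: [0.5, -0.3, -1.9]
finger_gap: 0.111
gripper_force: 58.5
```

```bash
python3 - <<'E'
from h import *
todo([.549,.158,.136],173.3)
s=sense(); o=[]
for n,b in(("side",(240,110,120,110)),("top",(190,205,120,110))):
    im,d=snapshot(n); np.savez(f"{n}A.npz",im=im,d=d,p=s["tcp_pos"],q=s["tool_rot"]); x,y,w,h=b
    o.append(cv2.resize(im[y:y+h,x:x+w,::-1],(400,366),interpolation=cv2.INTER_CUBIC))
cv2.imwrite("pics/cA.png",np.hstack(o))
E
```

```text
turn [ 0.01  0.13 -0.09] shift [ 1.  65.7  1.1] t 8.05 F [ 0.5 -0.3 -1.9] gap 0.111 gf 58.48770260810852
```

View pics/cA.png

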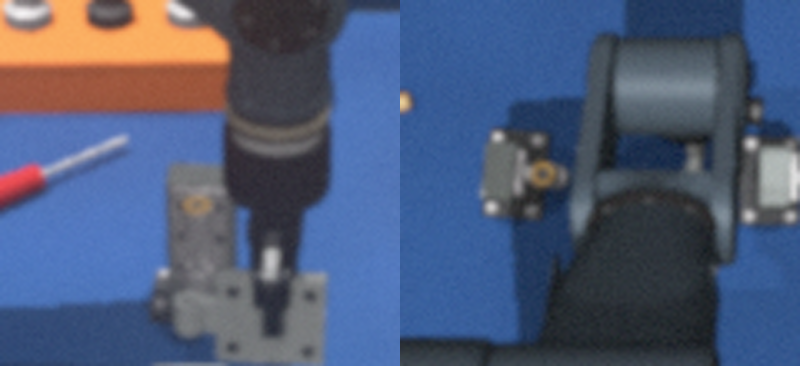

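```bash
cat >> h.py <<'E'
from scipy.optimize import least_squares
def edge(g,a,b,w=4):
    """subpixel offset of strongest edge along the normal of segment a-b, averaged along it"""
    a,b=np.array(a),np.array(b); t=(b-a)/np.linalg.norm(b-a); n=np.array([-t[1],t[0]])
    s=np.arange(-w-2,w+2.01,.25); k=np.linspace(.12,.88,40)
    X=a+(b-a)*k[:,None]; M=X[:,None]+n*s[:,None]
    p=cv2.remap(g,M[...,0].astype(np.float32),M[...,1].astype(np.float32),cv2.INTER_LINEAR).mean(0)
    d=np.abs(np.gradient(cv2.GaussianBlur(p[None],(0,0),2.5)[0])); d[np.abs(s)>w]=0; i=d.argmax()
    j=slice(max(i-5,0),i+6); c=(s[j]*d[j]).sum()/d[j].sum(); return c,n,d.max()
E
python3 - <<'E'
from h import *
D=np.load("sideA.npz"); g=D["im"].astype(np.float32).mean(2); p=D["p"]; Rt=R.from_quat(D["q"])
# leaf axes in tool: own y=tool x, own z=-tool z; plate face towards camera
y=Rt.apply([1,0,0]); z=-Rt.apply([0,0,1]); x=np.cross(y,z); fx=x*np.sign(-x[1])*.005
c=p+z*.0036
C={k:c+fx+y*a*.04+z*b*.04 for k,(a,b) in dict(tl=(1,1),tr=(-1,1),bl=(1,-1),br=(-1,-1)).items()}
Q={k:proj("side",v)[0] for k,v in C.items()}; print({k:v.round(1) for k,v in Q.items()})
for a,b in(("tl","tr"),("bl","br"),("tl","bl"),("tr","br")):
    o,n,s=edge(g,Q[a],Q[b]); print(a,b,(o*n).round(2),round(s,1))
# back top edge
Bk=[proj("side",C[k]-2*fx)[0] for k in("tl","tr")]; o,n,s=edge(g,*Bk,2); print("back top",Bk,(o*n).round(2))
x0=cv2.resize(D["im"][170:240,290:350,::-1],(600,700),interpolation=cv2.INTER_CUBIC)[:600]
for v in Q.values(): cv2.drawMarker(x0,tuple(((v-[290,170]+.5)*10).astype(int)),(0,0,255),1,20,2)
cv2.imwrite("pics/cA2.png",x0)
E
```

```text
{'tl': array([305.4, 193.4]), 'tr': array([338.6, 195.1]), 'bl': array([305.6, 219.1]), 'br': array([337.5, 220.8])}
tl tr [-0.    0.05] 2.2
bl br [ 0.04 -0.71] 2.3
tl bl [ 2.25 -0.02] 1.2
tr br [-3.45 -0.14] 1.3
back top [array([305.76834499, 190.92946918]), array([338.76288016, 192.63068944])] [-0.08  1.52]
```

View pics/cA2.png

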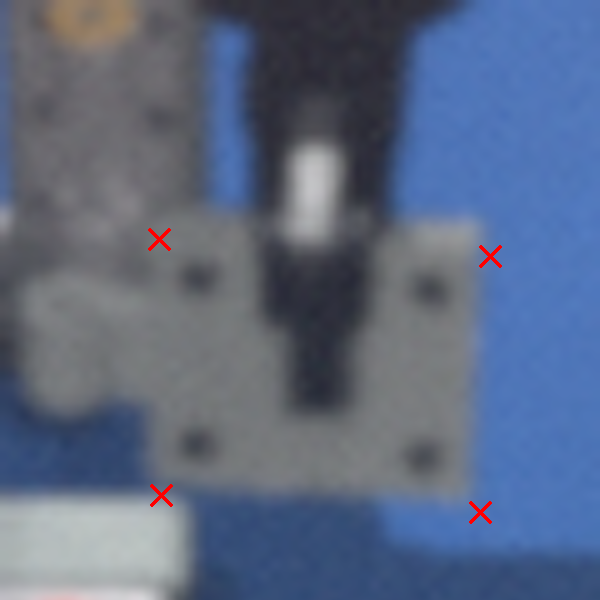

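Call:
{"api": "play_rows", "payload": {"rows": [[[0, 0, 7], [0, 0, 0], 1], [[0, 0, 7], [0, 0, 0], 1], [[0, 0, 7], [0, 0, 0], 1], [[0, 0, 7], [0, 0, 0], 1], [[0, 0, 7], [0, 0, 0], 1], [[0, 0, 7], [0, 0, 0], 1], [[0, 0, 7], [0, 0, 0], 1], [[0, 0, 7], [0, 0, 0], 1], [[0, 0, 7], [0, 0, 0], 1], [[0, 0, 7], [0, 0, 0], 1], [[0, 0, 7], [0, 0, 0], 1], [[0, 0, 7], [0, 0, 0], 1]]}}

```text
t: 9.15
tcp_pos: [0.542, 0.0931, 0.1372]
tool_rot: [0.714, 0.7, 0.001, 0.001]
force: [-0.3, 0.1, -2.6]
finger_gap: 0.113
gripper_force: 58.6
```

Call:
{"api": "play_rows", "payload": {"rows": [[[0, 0, 7], [0, 0, 0], 1], [[0, 0, 7], [0, 0, 0], 1], [[0, 0, 7], [0, 0, 0], 1], [[0, 0, 7], [0, 0, 0], 1], [[0, 0, 7], [0, 0, 0], 1], [[0, 0, 7], [0, 0, 0], 1], [[0, 0, 7], [0, 0, 0], 1], [[0, 0, 7], [0, 0, 0], 1], [[0, 0, 7], [0, 0, 0], 1], [[0, 0, 7], [0, 0, 0], 1], [[0, 0, 7], [0, 0, 0], 1], [[0, 0, 7], [0, 0, 0], 1]]}}

```text
t: 10.15
tcp_pos: [0.5419, 0.0931, 0.1371]
tool_rot: [0.999, 0.043, 0.001, 0.0]
force: [0.2, 0.1, -1.8]
finger_gap: 0.105
gripper_force: 58.6
```

Call:
{"api": "play_rows", "payload": {"rows": [[[0, 0, 7], [0, 0, 0], 1], [[0, 0, 5], [0, 0, 0], 1], [[0, 0, 0], [0, 0, 0], 1], [[0, 0, 0], [0, 0, 0], 1], [[0, 0, 0], [0, 0, 0], 1]]}}

```text
t: 10.57
tcp_pos: [0.5417, 0.093, 0.1365]
tool_rot: [0.998, -0.058, 0.001, -0.0]
force: [-0.7, 0.0, -1.8]
finger_gap: 0.114
gripper_force: 58.6
```

```bash
python3 - <<'E'
from h import *
todo([.5423,.0926,.137],-6.7)
s=sense(); im,d=snapshot("side"); np.savez("sideB.npz",im=im,d=d,p=s["tcp_pos"],q=s["tool_rot"])
o=[]
for n in "AB":
    D=np.load(f"side{n}.npz"); p=D["p"]; Rt=R.from_quat(D["q"])
    y=Rt.apply([1,0,0]); z=-Rt.apply([0,0,1]); x=np.cross(y,z); fx=x*np.sign(-x[1])*.005
    sg=1 if n=="A" else -1
    x0=cv2.resize(D["im"][180:240,295:345,::-1],(400,480),interpolation=cv2.INTER_CUBIC)
    q=[proj("side",p+z*(.0036+b*.04)+fx+y*a*.04)[0] for a,b in((1,1),(-1,1),(1,-1),(-1,-1))]
    print(n,p.round(4),np.round(q,2).tolist(),np.mean(q,0))
    for v in q: cv2.drawMarker(x0,tuple(((v-[295,180]+.5)*8).astype(int)),(0,0,255),1,14,1)
    o.append(x0)
cv2.imwrite("pics/cB.png",np.hstack(o))
E
```

```text
turn [-0.   -0.06  0.05] shift [ 0.7  0.3 -0.5] t 10.57 F [-0.7  0.  -1.8] gap 0.114 gf 58.56595158576965
A [0.5423 0.0926 0.1371] [[305.4, 193.41], [338.58, 195.12], [305.61, 219.08], [337.54, 220.78]] [321.78257418 207.09593115]
B [0.5417 0.093  0.1365] [[338.34, 195.21], [305.17, 193.51], [337.27, 220.85], [305.35, 219.17]] [321.53326654 207.18703837]
```

View pics/cB.png

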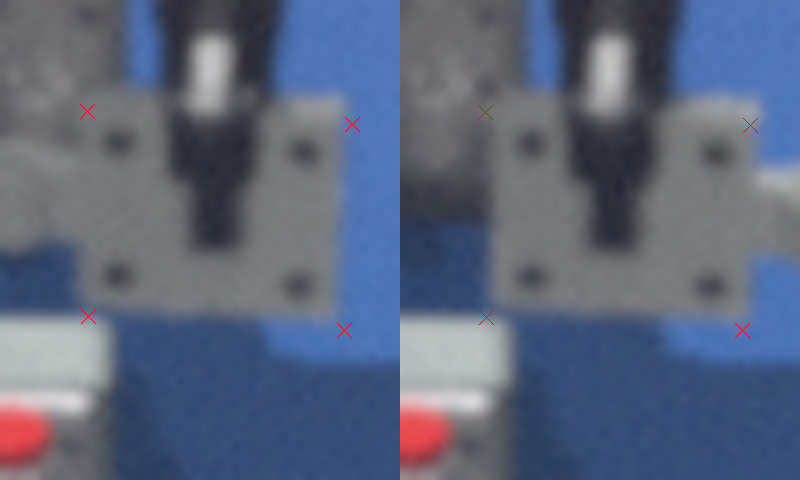

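```bash
cat >> h.py <<'E'
def fit(segs,p,obs,w=3,it=6,rng=.001):
    """segs(p)->list of (cam,A,B) world segments; obs: dict cam->grey. Gauss-Newton on edge offsets."""
    for k in range(it):
        S=segs(p); r=[];N=[]
        for c,A,B in S:
            a,b=proj(c,A)[0],proj(c,B)[0]; o,n,_=edge(obs[c[:3] if 0 else c],a,b,w); r.append(o);N.append(n)
        mid=lambda q:np.array([n@((proj(c,A)+proj(c,B))[0]/2) for (c,A,B),n in zip(segs(q),N)])
        m0=mid(p);J=np.stack([(mid(p+np.eye(len(p))[i]*rng)-m0)/rng for i in range(len(p))],1)
        # yaw through end points
        d=np.linalg.lstsq(J,np.array(r),rcond=None)[0]; p=p+d
    return p,np.array(r)-J@d
E
python3 - <<'E'
from h import *
S=np.load("side0.npz")["im"].astype(np.float32);T=np.load("top0.npz")["im"].astype(np.float32)
G={"side":S.mean(2),"top":T[...,0].copy()}   # red channel: blue bench dark
G["side"]=S[...,0].copy()
yaw=np.radians(-6.7)
def J(p,y,x,z): # jamb point
    Y=np.array([-np.sin(y),np.cos(y)]);X=np.array([Y[1],-Y[0]]); return np.array([*(p[:2]+X*x+Y*y*0),0])*0+np.array([*(p[:2]),0])
def pt(p,yw,x,y,z):
    return np.array([p[0]+x*np.cos(yw)-y*np.sin(yw),p[1]+x*np.sin(yw)+y*np.cos(yw),z])
def topsegs(p):
    f=lambda x,y:pt(p,p[2]*10,x,y,.142)
    # split sides in halves so that yaw is observable
    return [("top",f(-.028,.056),f(0,.056)),("top",f(0,.056),f(.028,.056)),("top",f(.028,.026),f(.028,.056)),("top",f(-.028,.026),f(-.028,.056))]
for w in(2,3):
    p,r=fit(topsegs,np.array([.4895,.241,yaw/10]),G,w); print("top post",p[:2].round(4),np.degrees(p[2]*10).round(2),"res px",r.round(2))
def sidesegs(p):
    f=lambda x,y,z:pt(p,yaw,x,y,z)
    return [("side",f(-.028,.026,.142),f(-.028,.026,.08)),("side",f(.028,.026,.142),f(.028,.026,.08)),("side",f(-.028,.056,.142),f(.028,.056,.142))]
for w in(2,3):
    p,r=fit(sidesegs,np.array([.489,.244]),G,w); print("side post",p.round(4),r.round(2))
# ring in top: outer circle + washer outer circle by edge points
def circ(cam,g,c,rad,z,w=1.6):
    c=np.array(c,float)
    for _ in range(5):
        th=np.linspace(0,2*np.pi,48,endpoint=False); D=np.c_[np.cos(th),np.sin(th),0*th]; o=[]
        s=np.arange(-5,5.01,.25)*1e-3
        for d in D:
            q=proj(cam,np.r_[c,z]+d*rad+np.outer(s,d)).astype(np.float32)
            v=cv2.remap(g,q[:,:1].copy(),q[:,1:].copy(),cv2.INTER_LINEAR)[:,0]
            gr=np.abs(np.gradient(cv2.GaussianBlur(v[None],(0,0),3)[0])); o.append((s*gr).sum()/gr.sum())
        M=np.c_[D[:,:2],np.ones(48)]; x=np.linalg.lstsq(M,np.array(o),rcond=None)[0]; c+=x[:2]*1.5
    return c.round(4),x[2].round(4)
print("ring top",circ("top",T[...,0].copy(),(.521,-.268),.012,.061), circ("top",T[...,0].copy(),(.521,-.268),.006,.061))
print("pinhead top",circ("top",T[...,0].copy(),(.478,-.0188),.011,.147))
# plate A,B in side
for n in "AB":
    D=np.load(f"side{n}.npz");im=D["im"].astype(np.float32);P=D["p"];Rt=R.from_quat(D["q"])
    y=Rt.apply([1,0,0]);z=-Rt.apply([0,0,1]);x=np.cross(y,z);fx=x*np.sign(-x[1])*.005; e=y*np.sign(y[0])
    g={"side":im[...,0].copy()}
    def segs(p):
        f=lambda a,b:P+np.array([p[0],p[1],0])+z*(.0036+b)+fx+e*a
        s=[("side",f(.04,.03),f(.04,-.03)),("side",f(-.04,-.04),f(.04,-.04))]
        s.insert(1,("side",f(-.04,-.017),f(-.04,-.036)) if n=="A" else ("side",f(-.04,.01),f(-.04,-.036)))
        if n=="B": s[0]=("side",f(.04,-.015),f(.04,-.04))
        else: s[0]=("side",f(.04,.03),f(.04,-.035))
        return s
    p,r=fit(segs,np.array([-.002 if n=="A" else .002,.004]),g,2); print(n,"plate offset",p.round(4),r.round(2),"e",e.round(3))
E
```

```text
top post [0.4922 0.2393] -8.38 res px [ 0.01 -0.01  0.89 -0.88]
top post [0.4923 0.2393] -8.43 res px [ 0.01 -0.01  0.96 -0.96]
side post [0.4875 0.2467] [-1.25  1.25  0.1 ]
side post [0.4874 0.2468] [-1.63  1.62  0.13]
ring top (array([ 0.5205, -0.2682]), np.float64(0.0009)) (array([ 0.5207, -0.2676]), np.float64(-0.0008))
pinhead top (array([ 0.4774, -0.0181]), np.float64(0.0004))
A plate offset [-0.0027  0.0032] [-0.38  0.38 -0.04] e [ 0.993 -0.118  0.002]
B plate offset [0.002  0.0032] [-0.27  0.27 -0.03] e [ 0.993 -0.116  0.001]
```

```bash
python3 - <<'E'
from h import *
def circ(cam,g,c,rad,z,f=1.5):
    c=np.array(c,float)
    for _ in range(8):
        th=np.linspace(0,2*np.pi,48,endpoint=False); D=np.c_[np.cos(th),np.sin(th),0*th]; o=[]
        s=np.arange(-4,4.01,.25)*1e-3
        for d in D:
            q=proj(cam,np.r_[c,z]+d*rad+np.outer(s,d)).astype(np.float32)
            v=cv2.remap(g,q[:,:1].copy(),q[:,1:].copy(),cv2.INTER_LINEAR)[:,0]
            gr=np.clip(-np.gradient(cv2.GaussianBlur(v[None],(0,0),3)[0]),0,None); o.append((s*gr).sum()/(gr.sum()+1e-6))
        x=np.linalg.lstsq(np.c_[D[:,:2],np.ones(48)],np.array(o),rcond=None)[0]; c+=x[:2]*f
    return c.round(4),x[2].round(4)
for n,box in(("top",(222,244,246,270)),("side",(290,308,163,178))):
    for k in("0","A" if n=="top" else "B"):
        im=np.load(f"{n}{k}.npz")["im"].astype(np.float32)
        b=np.clip(im[...,:2].mean(2)-im[...,2],0,None)
        print(n,k,"circ",circ(n,b,(.4895,.242),.011,.140))
        for th in(10,20,30):
            c=cen(np.clip(b-th,0,60),box); print("   cen",th,ray(n,*c,.140).round(4))
    im=np.load(f"{n}0.npz")["im"].astype(np.float32); r=np.clip(im[...,0]-im[...,1],0,None)
    print(n,"pin",circ(n,r,(.4775,-.016),.011,.147))
E
```

```text
top 0 circ (array([0.4888, 0.2399]), np.float64(0.0007))
   cen 10 [0.489  0.2403 0.14  ]
   cen 20 [0.4891 0.2401 0.14  ]
   cen 30 [0.4892 0.2401 0.14  ]
top A circ (array([0.4886, 0.24  ]), np.float64(0.0006))
   cen 10 [0.4889 0.2401 0.14  ]
   cen 20 [0.4892 0.2399 0.14  ]
   cen 30 [0.4896 0.2398 0.14  ]
top pin (array([ 0.4776, -0.0192]), np.float64(-0.0))Traceback (most recent call last):
  File "<stdin>", line 17, in <module>
  File "<stdin>", line 8, in circ
  File "h.py", line 12, in proj
    f,cx,cy,t,M=cam(n); q=(np.atleast_2d(p)-t)@M; return np.c_[f*q[:,0]/q[:,2]+cx,f*q[:,1]/q[:,2]+cy]
                ~~~^^^
  File "h.py", line 5, in cam
    c=get_calibration(n); f=240/np.tan(np.radians(c["vfov"])/2)
ValueError: time passes only in moves, steps and waits
```

Call:
{"api": "play_rows", "payload": {"rows": [[[0, 0, -7], [0, 0, 0], 1], [[0, 0, -7], [0, 0, 0], 1], [[0, 0, -7], [0, 0, 0], 1], [[0, 0, -7], [0, 0, 0], 1], [[0, 0, -7], [0, 0, 0], 1], [[0, 0, -7], [0, 0, 0], 1], [[0, 0, -7], [0, 0, 0], 1], [[0, 0, -7], [0, 0, 0], 1], [[0, 0, -7], [0, 0, 0], 1], [[0, 0, -7], [0, 0, 0], 1], [[0, 0, -7], [0, 0, 0], 1], [[0, 0, -7], [0, 0, 0], 1]]}}

```text
t: 11.62
tcp_pos: [0.5415, 0.0929, 0.136]
tool_rot: [0.779, 0.627, 0.0, 0.0]
force: [-0.4, 0.2, -2.6]
finger_gap: 0.107
gripper_force: 58.6
```

Call:
{"api": "play_rows", "payload": {"rows": [[[0, 0, -5.7], [0, 0, 0], 1], [[0, 0, 0], [0, 0, 0], 1], [[0, 0, 0], [0, 0, 0], 1]]}}

```text
t: 11.87
tcp_pos: [0.5415, 0.0929, 0.136]
tool_rot: [0.75, 0.661, 0.0, 0.0]
force: [-0.6, -0.0, -1.8]
finger_gap: 0.108
gripper_force: 58.6
```

```bash
python3 - <<'E'
from h import *
todo([.4765,.1394,.0894],83)
E
```

```text
turn [ 0.01  0.   -0.18] shift [ 38.3 -70.2  46.6] t 11.87 F [-0.6 -0.  -1.8] gap 0.108 gf 58.55065941810608
```

Call:
{"api": "play_rows", "payload": {"rows": [[[0, 0, -0.2], [5, -20, 0], 1], [[0, 0, 0], [10, -25, 8], 1], [[0, 0, 0], [12, -25, 13], 1], [[0, 0, 0], [11.3, 0, 13], 1], [[0, 0, 0], [0, 0, 8], 1], [[0, 0, 0], [0, 0, 4.6], 1], [[0, 0, 0], [0, 0, 0], 1], [[0, 0, 0], [0, 0, 0], 1], [[0, 0, 0], [0, 0, 0], 1]]}}

```text
t: 12.62
tcp_pos: [0.4778, 0.1388, 0.0897]
tool_rot: [0.749, 0.663, 0.001, 0.001]
force: [0.6, 1.2, -0.9]
finger_gap: 0.108
gripper_force: 58.7
```

```bash
python3 - <<'E'
from h import *
todo([.4765,.1394,.0894],83)
todo([.4814,.1791,.0894],83)
s=sense(); im,d=snapshot("side"); np.savez("sideC.npz",im=im,d=d,p=s["tcp_pos"],q=s["tool_rot"])
cv2.imwrite("pics/cC.png",cv2.resize(im[140:220,260:340,::-1],(560,560),interpolation=cv2.INTER_CUBIC))
E
```

```text
turn [ 0.09 -0.01  0.05] shift [ 0.4 -1.3  0.3] t 12.62 F [ 0.6  1.2 -0.9] gap 0.108 gf 58.742451667785645
turn [ 0.09 -0.01  0.05] shift [40.4 -1.3  0.3] t 12.62 F [ 0.6  1.2 -0.9] gap 0.108 gf 58.742451667785645
```

View pics/cC.png

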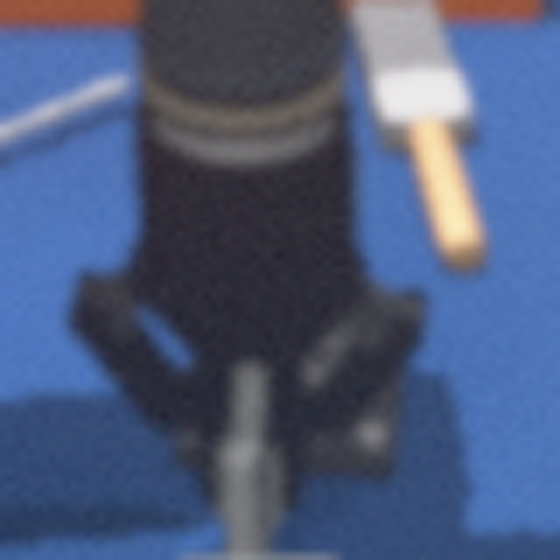

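Call:
{"api": "play_rows", "payload": {"rows": [[[0, 0, 0], [0, -1.3, 0.3], 1], [[0, 0, 0], [5, 0, 0], 1], [[0, 0, 0], [5, 0, 0], 1], [[0, 0, 0], [5, 0, 0], 1], [[0, 0, 0], [5, 0, 0], 1], [[0, 0, 0], [0, 0, 0], 1], [[0, 0, 0], [0, 0, 0], 1]]}}

```text
t: 13.25
tcp_pos: [0.4777, 0.1599, 0.089]
tool_rot: [0.748, 0.664, 0.0, 0.0]
force: [0.4, 0.3, -2.4]
finger_gap: 0.108
gripper_force: 58.8
```

Call:
{"api": "play_rows", "payload": {"rows": [[[0, 0, 0], [5, 0, 0], 1], [[0, 0, 0], [5, 0, 0], 1], [[0, 0, 0], [5, 0, 0], 1], [[0, 0, 0], [5, 0, 0], 1], [[0, 0, 0], [0, 0, 0], 1], [[0, 0, 0], [0, 0, 0], 1], [[0, 0, 0], [0, 0, 0], 1]]}}

```text
t: 13.83
tcp_pos: [0.48, 0.1792, 0.089]
tool_rot: [0.748, 0.664, -0.0, -0.0]
force: [0.4, 0.5, -2.0]
finger_gap: 0.113
gripper_force: 58.8
```

```bash
python3 - <<'E'
from h import *
todo([.4814,.1791,.0894],83); print(sense()["ft_torque"])
im,d=snapshot("top"); np.savez("topD.npz",im=im,d=d)
cv2.imwrite("pics/cD.png",cv2.resize(im[215:295,200:280,::-1],(560,560),interpolation=cv2.INTER_CUBIC))
E
```

```text
turn [-0.01  0.01  0.14] shift [ 0.   1.5 -0.4] t 13.83 F [ 0.4  0.5 -2. ] gap 0.113 gf 58.753459453582764
[-0.00634266 -0.00907523  0.00241121]
```

Call:
{"api": "play_rows", "payload": {"rows": [[[0, 0, 0], [0, 1.4, -0.3], 1], [[0, 0, 0], [0, 0, 0], 1], [[0, 0, 0], [0, 0, 0], 1], [[0, 0, 0], [0, 0, 0], 1], [[0, 0, 0], [0, 0, 0], 1], [[0, 0, 0], [0, 0, 0], 1]]}}

```text
t: 14.38
tcp_pos: [0.4815, 0.179, 0.0893]
tool_rot: [0.748, 0.663, -0.0, -0.0]
force: [0.3, 0.6, -2.6]
finger_gap: 0.11
gripper_force: 58.8
```

```bash
python3 - <<'E'
from h import *
todo([.4814,.1791,.0894],83)
im,d=snapshot("side"); s=sense(); P=s["tcp_pos"]; Rt=R.from_quat(s["tool_rot"])
y=Rt.apply([1,0,0]);z=-Rt.apply([0,0,1]);x=np.cross(y,z)
g={"side":im[...,0].astype(np.float32)}
def segs(p):
    f=lambda a,b:P+np.array([p[0],0,0])+y*(.00235-.04)+z*(.0036+b)+x*a
    return [("side",f(.005,.0),f(.005,-.036)),("side",f(-.005,.0),f(-.005,-.036))]
for w in(1.5,2): print(fit(segs,np.array([0.]),g,w))
b=brass(np.load("topD.npz")["im"])[246:270,222:244]; print("brass seen top",(b>10).sum())
print(sense()["tool_rot"])
E
```

```text
turn [-0.    0.    0.12] shift [ 0.1 -0.1 -0.1] t 14.38 F [ 0.3  0.6 -2.6] gap 0.11 gf 58.754019141197205
(array([0.00028757]), array([-0.39094948,  0.39087336]))
(array([0.00030995]), array([-0.4765205 ,  0.47642767]))
brass seen top 0
[ 7.48250862e-01  6.63415891e-01 -3.46173684e-05 -2.81072868e-05]
```

```bash
python3 -c "
from station import *
print(sign_off())"
```

```text
the job is handed in; nothing more can be done
None
```

I handed the job in with the leaf held upright and steady in the open (washer) jamb's gap, its bore within about 1 mm of the jamb's axis by measurement. The wrist force stayed at the leaf's own weight, so there is no sign of contact with the jamb. The arm hides the holes from both cameras, so I could not confirm the alignment by sight.

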